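Clear the stone offcuts into the chip bin

ROBOT

A 6-joint arm with a two-finger parallel gripper is mounted at the origin on the work surface. World frame = base frame: x ahead of the robot, y to its left, z up, the work surface at z = 0. Lengths are in m, angles in degrees, forces in N, time in s.
With the tool pointing down it reaches from about 0.425 to 1.125 m from the base axis. Payload 14.9 kg.
Tool frame: the origin (TCP) lies midway between the tips of the shut fingers; the grasp point (between the pads) lies 19 mm behind it; z points along the fingers, y is the direction in which the jaws open and shut (so a half turn about z gives the same grasp; the last joint's range is limited). The gripper opens to 91 mm and grips with 3 to 60 N. Pads are 32 mm wide; open, the fingers measure 118 mm over their backs; the gripper's body (76 mm by 178 mm) begins 60 mm behind the grasp point.
Start: joints at [63.008, 21.709, 99.362, -0, 58.929, -1.908], TCP at [0.297, 0.634, 0.186] pointing down, gripper open.
Joint ranges: [-158.91, 158.91], [-42.39, 125.64], [0.06, 152.35], [-60.88, 240.88], [17.5, 164.5], [-176.32, 176.32]. Speed limits (degrees/s): [108.29, 108.29, 136.94, 180, 180, 180].

INTERFACE

Orientations are given as a 3x3 rotation matrix whose columns are the frame's x, y, z axes.
In Python, from station import * gives the robot as it stands.
- The arm moves only by the tool arm_command, never from a script. Its argument "deltas" is text: rows parted by semicolons, each of 6 numbers parted by spaces: the shift along the tool's x, y, z in units of 60 mm (1.0 is 60 mm), then the turn, a rotation vector about the tool's x, y, z in units of 6 degrees (1.0 is 6 degrees). In form: dx dy dz ax ay az; .... A call has 1 to 8 rows; each row shifts and turns the commanded pose from where the row before left it, along the tool's axes as they then stand; what a row does not reach is not made up. A row lasts 1/8 s, in which the tool goes at most 62.5 mm and 10.7 degrees, less where a joint would pass 70% of its speed; a pose out of reach is approached as far as the arm can. A call is refused whole if a number of a shift passes 1 or a number of a turn 1, either way. A call with a gripper value outside its range is refused whole. "fingers" is the gripper's target within -1 to 1 (fully open at 1, half-way at 0, shut at -1), set as the call begins (left out, the last holds). The fingers move at their own pace and stop on an object; "force" is the grip in N (left out, the last holds). Time passes only in rows, so rows that do not move let the fingers close. It gives the time, the measured TCP pose, the force and the opening at its end, in the units of the state.
- observe(): the state, without advancing time (a new reading comes with each control period).
- grab_frame(name): name is "side" or "top"; returns (picture, depth): 420x560x3 uint8, blue, green, red; 420x560 float32, m along the optical axis (not along the pixel's ray), 0 where there is no reading.
- calibration(name): a dict with "K" (3x3 intrinsics, pixels), "k1" (the pictures are not rectified: a ray, as slopes to the right and down, at radius r is drawn at 1 + k1 r^2 times it, then the intrinsics apply), "eye" and "attitude" of the camera in the world. Camera axes: x right, y down, z forward; pixel columns grow to the right and rows downward; lengths in m; the calibration is good to about 2 mm. A picture is of the moment at which its call begins. calibration takes no time and is no camera call.
- job_done(): hands the job in, once; it reports no verdict.
The state is a dict: "time": time; "joint_positions": joint angles; "dq": joint speeds; "joint_torque": joint torques, N m; "tool_pos": TCP position; "orientation": TCP orientation; "force": force on the tool from outside, world axes, zero at the start; "moment": the same for the moment, N m; "finger_gap": finger opening in m.
Only numpy, scipy, OpenCV 4.12 (cv2) and the standard library are available. Lean on these libraries where they do the work, as an engineer would, in place of code of your own. Each camera call takes 0.05 s, during which the arm holds its last target. There are 200 camera calls.

TASK

Clear the two rough, broken stone offcuts off the granite bench top into the steel chip bin that hangs on the bench's front edge. Leave the flat slate sample square where it lies.

Things in the scene. Friction and masses are not known exactly. Their poses are not given: they have to be found in the camera images.
- big_offcut: Larger offcut on the bench: rough pale stone, 74 mm long (x), 44 mm thick (y), 52 mm high, about 0.33 kg. Faces y = -22 and +22 mm are sawn flat, parallel and upright, good to grip; ends and top are broken. Origin: middle of its underside, z up, any yaw. It, the small offcut and the slate share three places (left, middle, right), at least 120 mm apart centre to centre.
- small_offcut: Smaller offcut: same stone, 55 mm long (x), 34 mm thick (y), 40 mm high with a peaked top, about 0.12 kg. Faces y = -17 and +17 mm are sawn flat, parallel and upright; 25 mm up they are still about 38 mm long, 18 mm or more either side of the origin. Origin: middle of its underside, z up, any yaw.
- slate: Bystander, to be left alone: flat blue-grey slate sample square, 60 x 60 x 10 mm. Origin: middle of its underside. A bush hammer, calipers and clear goggles also lie on the bench, lower than 65 mm and more than 80 mm from the offcuts' centres.
- bin_mouth (a point): Centre of the bin's mouth in its rim plane; x away from bench, y along its edge, z up. Opening 160 (x) x 260 mm (y), 170 mm deep. Rim 11 mm below the bench top (z = 0, edge at x = 560 mm); a fixed steel lip, 5 mm below the top, reaches 40 mm out over the gap. It leans out 0 to 0.1 rad on a stiff bottom hinge, stays as left, and hangs anywhere along the edge.

How it is judged:
By the outcome, as a careful person would: the job done as asked, in the order asked, and still so for the second after the job is handed in, with the robot touching nothing.
It also fails if it takes over 48 s, if anything falls off the work surface, if the arm or the gripper's body presses on something with over 40 N, if the wrist force passes 120 N, or if a joint passes its speed limit or range.

## Working session

There is one attempt and no reset: what is moved stays moved. The work goes in short steps, Python scripts to look and compute and a tool call to move; the robot and the scene stay as the last step left them, time stands still between calls to the robot, and variables do not carry over. Pictures are saved under pics/ and viewed, about 8 in all and at most 12, crops included, and the job is handed in when it is done.

Besides the shell and the picture viewer there is one more tool, called after "Request:" in YAML: its name, and indented under it one key for each argument. arm_command: Moves the arm, as the interface text tells. Its arguments: {"type":"object","properties":{"deltas":{"type":"string"},"fingers":{"type":"number"},"force":{"type":"number"}},"required":["deltas"]}

```bash
mkdir -p pics; ls; cat > h.py <<'E'
from station import *
import numpy as np, cv2
def cloud(name):
    im,d=grab_frame(name); c=calibration(name)
    K=np.array(c["K"]);R=np.array(c["attitude"]);e=np.array(c["eye"])
    v,u=np.mgrid[0:im.shape[0],0:im.shape[1]].astype(float)
    x=(u-K[0,2])/K[0,0];y=(v-K[1,2])/K[1,1]
    xs,ys=x.copy(),y.copy()
    for _ in range(8):
        f=1+c["k1"]*(xs*xs+ys*ys); xs=x/f; ys=y/f
    P=np.stack([xs*d,ys*d,d],-1)@R.T+e
    P[d==0]=np.nan
    return im,P
E
python3 - <<'E'
from h import *
for n in("top","side"):
    c=calibration(n);print(n,c)
    im,P=cloud(n);cv2.imwrite(f"pics/{n}0.png",im);np.save(f"{n}0.npy",P)
s=observe();print(s["time"],s["tool_pos"],s["orientation"],s["finger_gap"],s["force"])
E
```

```text
pics
top {'K': array([[460.18793959,   0.        , 265.86727801],
       [  0.        , 460.18793959, 210.10850508],
       [  0.        ,   0.        ,   1.        ]]), 'k1': 0.031474991538294535, 'eye': array([ 0.43938795, -0.01146375,  0.79526646]), 'attitude': array([[-0.01620988, -0.9927925 ,  0.11874462],
       [-0.99986799,  0.01596292, -0.00303064],
       [ 0.00111328, -0.11877807, -0.9929202 ]])}
side {'K': array([[435.30708895,   0.        , 277.87244514],
       [  0.        , 435.30708895, 204.48595104],
       [  0.        ,   0.        ,   1.        ]]), 'k1': 0.008103218451616495, 'eye': array([0.12275683, 0.39579872, 0.49475541]), 'attitude': array([[-0.70353177, -0.45343788,  0.54720849],
       [-0.71065241,  0.44451851, -0.54532234],
       [ 0.0040255 , -0.77252662, -0.63496962]])}
0.1 [0.29660345 0.63363368 0.18515504] [[-9.05703834e-01  4.23910842e-01 -4.05232322e-04]
 [ 4.23911035e-01  9.05703388e-01 -8.98431148e-04]
 [-1.38344171e-05 -9.85494988e-04 -9.99999514e-01]] 0.09104095415429792 [ 0.35030759 -0.24327997 -0.07674604]
```

View pics/top0.png

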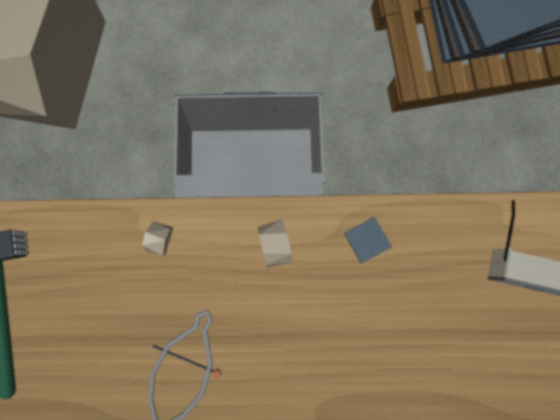

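View pics/side0.png

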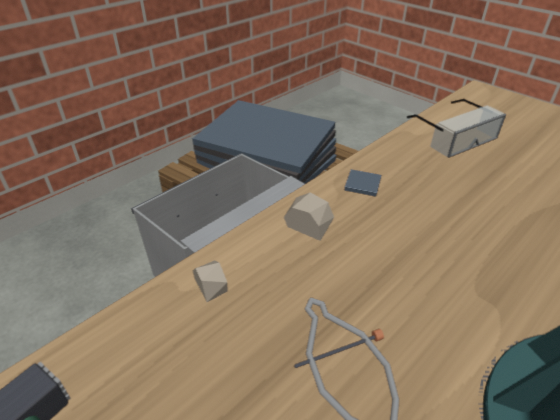

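The top view shows the small offcut at about (157,238), the big one at (275,243), the slate at (368,240), and the bin mouth over columns 175–322, rows 95–195. The side view shows the small offcut at (211,280) and the big one at (309,215), standing upright.

```bash
cat > m.py <<'E'
from h import *
def blobs(P,tag):
    z=P[...,2]
    for (nm,y0,y1) in (("small",.12,.28),("big",-.1,.06),("slate",-.27,-.1)):
        m=(z>(.006 if nm=="slate" else .012))&(z<.065)&(P[...,0]>.42)&(P[...,0]<.558)&(P[...,1]>y0)&(P[...,1]<y1)
        n,l,st,_=cv2.connectedComponentsWithStats(m.astype(np.uint8))
        if n<2: print(tag,nm,"none");continue
        q=P[l==1+st[1:,4].argmax()]
        r=cv2.minAreaRect((q[:,:2]*1000).astype(np.float32))
        print(tag,nm,len(q),"rect",np.round(r[0],1),np.round(r[1],1),round(r[2],1),"mean",q.mean(0).round(4),"zmax",q[:,2].max().round(4))
if __name__=="__main__":
    for n in("top","side"):
        P=np.load(n+"0.npy");z=P[...,2]
        b=(abs(z)<.01)&(P[...,0]>.35)&(P[...,0]<.5)&(P[...,1]>-.2)&(P[...,1]<.2)
        print(n,"bench z",np.median(z[b]))
        blobs(P,n)
    P=np.load("top0.npy")
    for v in list(range(86,102,2))+list(range(168,206,3)): print(v,P[v,250].round(3), P[v,200].round(3))
    for u in list(range(170,184,2))+list(range(314,328,2)): print("u",u,P[130,u].round(3),P[165,u].round(3))
    pics=[cv2.imread(f"pics/{n}0.png")[a:b,c:d] for n,a,b,c,d in(("top",205,275,130,300),("side",180,310,180,350))]
    cv2.imwrite("pics/crop.png",np.vstack([cv2.resize(p,None,fx=2.4 if i else 2.4,fy=2.4,interpolation=cv2.INTER_CUBIC) for i,p in enumerate(pics)]))
E
python3 m.py
```

```text
top bench z -0.0001795108436423165
top small 680 rect [487.6 170.3] [34.7 52.4] 74.1 mean [0.4866 0.1688 0.0303] zmax 0.0421
top big 1157 rect [475.3 -26.3] [73.5 44. ] 12.4 mean [ 0.4743 -0.0269  0.0428] zmax 0.0535
top slate 1265 rect [ 479.8 -186.7] [60.5 62.2] 26.9 mean [ 0.4795 -0.1865  0.0097] zmax 0.0143
side bench z -0.0002598771731421867
side small 775 rect [486.3 171.5] [34.3 50.2] 73.7 mean [0.477  0.1761 0.0288] zmax 0.0405
side big 1362 rect [475.4 -25.7] [73.5 47.5] 12.6 mean [ 0.4668 -0.0196  0.0358] zmax 0.0525
side slate 642 rect [ 480.2 -185.3] [59.6 63.2] 27.2 mean [ 0.4788 -0.183   0.0095] zmax 0.0117
86 [ 1.06   0.032 -0.747] [ 1.063  0.206 -0.749]
88 [ 1.053  0.032 -0.75 ] [ 1.055  0.206 -0.747]
90 [ 1.049  0.032 -0.756] [ 1.048  0.206 -0.747]
92 [ 0.783  0.014 -0.089] [ 1.041  0.206 -0.749]
94 [ 0.754  0.012 -0.025] [ 0.756  0.104 -0.026]
96 [ 0.75   0.012 -0.024] [ 0.752  0.104 -0.026]
98 [ 0.749  0.012 -0.033] [ 0.75   0.105 -0.033]
100 [ 0.75   0.013 -0.045] [ 0.749  0.106 -0.04 ]
168 [ 0.649  0.018 -0.185] [ 0.651  0.127 -0.187]
171 [ 0.643  0.019 -0.186] [
[... 581 characters left out ...]
1  -0.752] [ 0.785  0.309 -0.751]
u 172 [ 0.907  0.302 -0.748] [ 0.783  0.301 -0.745]
u 174 [ 0.909  0.297 -0.755] [ 0.621  0.15  -0.016]
u 176 [ 0.687  0.147 -0.022] [ 0.621  0.146 -0.017]
u 178 [nan nan nan] [ 0.624  0.146 -0.034]
u 180 [ 0.695  0.146 -0.051] [ 0.629  0.146 -0.055]
u 182 [ 0.703  0.146 -0.077] [ 0.634  0.146 -0.075]
u 314 [ 0.707 -0.113 -0.104] [ 0.64  -0.113 -0.122]
u 316 [ 0.697 -0.113 -0.07 ] [ 0.632 -0.113 -0.086]
u 318 [ 0.688 -0.113 -0.038] [ 0.625 -0.113 -0.053]
u 320 [ 0.682 -0.115 -0.021] [ 0.618 -0.114 -0.025]
u 322 [ 0.898 -0.214 -0.745] [ 0.616 -0.116 -0.012]
u 324 [ 0.9   -0.221 -0.751] [ 0.776 -0.217 -0.747]
u 326 [ 0.9   -0.228 -0.752] [ 0.777 -0.225 -0.753]
```

View pics/crop.png

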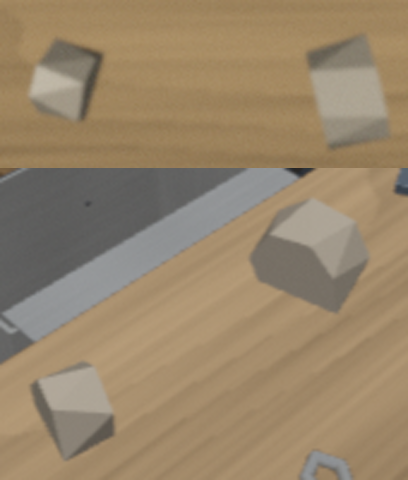

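Request:
arm_command:
  deltas: "0 0 0 0 0 -0.75; 0 0 0 0 0 -0.75; -0.52 -0.65 0 0 0 0; -0.52 -0.65 0 0 0 0; -0.52 -0.65 0 0 0 0; -0.52 -0.65 0 0 0 0; -0.52 -0.65 0 0 0 0; -0.52 -0.65 0 0 0 0"
  fingers: 1
  force: 25

```text
time: 1.1
tool_pos: [0.412, 0.3557, 0.1856]
orientation: [[-0.961, 0.277, -0.0], [0.277, 0.961, -0.0], [0.0, -0.0, -1.0]]
force: [0.5, -0.3, 1.0]
finger_gap: 0.0917
```

Request:
arm_command:
  deltas: "-0.52 -0.65 0 0 0 0; -0.52 -0.65 0 0 0 0; -0.52 -0.65 0 0 0 0; -0.5 -0.67 0 0 0 0; 0 0 0 0 0 0; 0 0 0 0 0 0"

```text
time: 1.85
tool_pos: [0.4868, 0.1721, 0.1856]
orientation: [[-0.961, 0.278, -0.0], [0.278, 0.961, 0.0], [0.0, -0.0, -1.0]]
force: [0.5, -0.0, -0.3]
finger_gap: 0.0911
```

```bash
cat > go.py <<'E'
from h import *
import sys
# go.py x y z jawdeg : deltas in tool units
x,y,z,a=map(float,sys.argv[1:5]); s=observe();R=np.array(s["orientation"]);p=np.array(s["tool_pos"])
cur=np.degrees(np.arctan2(R[1,1],R[0,1])); d=(a-cur+90)%180-90
t=np.radians(cur+d); Y=np.array([np.cos(t),np.sin(t),0]);Z=np.array([0,0,-1]);X=np.cross(Y,Z)
w=np.array([x,y,z])-p
print("t",round(s["time"],2),"tcp",p.round(4),"jaw",cur.round(1),"tilt",R[:2,2].round(4),"gap",round(s["finger_gap"],4),"F",np.round(s["force"],1),"j",np.round(s["joint_positions"],0))
print("turn units",round(-d/6,3),"then xyz units",np.round([w@X/.06,w@Y/.06,w@Z/.06],3))
E
python3 go.py .487 .171 .006 73.9
```

```text
t 1.85 tcp [0.4868 0.1721 0.1856] jaw 73.9 tilt [-0.0004  0.    ] gap 0.0911 F [ 0.5 -0.  -0.3] j [ 17.   5. 120.   0.  55. -57.]
turn units -0.003 then xyz units [-0.008 -0.017  2.993]
```

Request:
arm_command:
  deltas: "0 -0.02 0.6 0 0 0; 0 0 0.6 0 0 0; 0 0 0.6 0 0 0; 0 0 0.5 0 0 0; 0 0 0.4 0 0 0; 0 0 0.28 0 0 0; 0 0 0 0 0 0"

```text
time: 2.72
tool_pos: [0.4859, 0.1713, 0.0061]
orientation: [[-0.961, 0.276, -0.002], [0.276, 0.961, -0.001], [0.002, -0.001, -1.0]]
force: [0.5, -1.0, 0.1]
finger_gap: 0.0915
```

Request:
arm_command:
  deltas: "0 0 0 0 0 0; 0 0 0 0 0 0; 0 0 0 0 0 0; 0 0 0 0 0 0; 0 0 0 0 0 0; 0 0 0 0 0 0; 0 0 0 0 0 0; 0 0 0 0 0 0"
  fingers: -1
  force: 25

```text
time: 3.72
tool_pos: [0.4867, 0.1709, 0.0069]
orientation: [[-0.961, 0.277, 0.0], [0.277, 0.961, 0.0], [-0.0, 0.0, -1.0]]
force: [-0.1, 0.9, -0.2]
finger_gap: 0.0322
```

Request:
arm_command:
  deltas: "0 0 -0.3 0 0 0; 0 0 -0.5 0 0 0; 0 0 -0.5 0 0 0; 0 0 -0.5 0 0 0; 0 0 0 0 0 0; 0 0 0 0 0 0"

```text
time: 4.47
tool_pos: [0.4864, 0.1707, 0.1148]
orientation: [[-0.961, 0.277, -0.0], [0.277, 0.961, -0.0], [0.0, -0.0, -1.0]]
force: [0.2, 0.7, -1.1]
finger_gap: 0.0327
```

```bash
python3 go.py .675 .07 .12 90; python3 - <<'E'
from h import *
im,P=cloud("side");cv2.imwrite("pics/side1.png",im)
E
```

```text
t 4.47 tcp [0.4864 0.1707 0.1148] jaw 73.9 tilt [-0.0001 -0.    ] gap 0.0327 F [ 0.2  0.7 -1.1] j [ 17.  11. 122.  -0.  46. -57.]
turn units -2.681 then xyz units [-3.144 -1.678 -0.086]
```

View pics/side1.png

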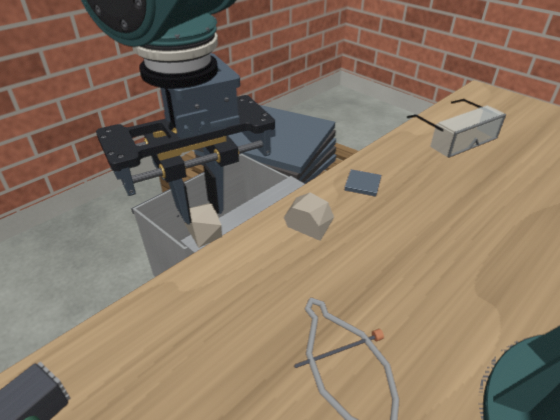

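The side view shows the small offcut held upright between the fingers at (205,222), well off the bench. The gap is 33 mm and the load about 1.1 N. The big offcut and the slate are unmoved.

Request:
arm_command:
  deltas: "0 0 0 0 0 -0.9; 0 0 0 0 0 -0.9; 0 0 0 0 0 -0.88; -0.53 -0.3 0 0 0 0; -0.53 -0.3 0 0 0 0; -0.53 -0.3 0 0 0 0; -0.53 -0.3 0 0 0 0; -0.53 -0.3 0 0 0 0"

```text
time: 5.52
tool_pos: [0.6459, 0.0801, 0.1134]
orientation: [[-1.0, 0.0, -0.002], [0.0, 1.0, -0.0], [0.002, -0.0, -1.0]]
force: [0.2, 0.6, -1.6]
finger_gap: 0.0328
```

Request:
arm_command:
  deltas: "-0.5 -0.35 0 0 0 0; 0 0 0.3 0 0 0; 0 0 0.5 0 0 0; 0 0 0.5 0 0 0; 0 0 0.5 0 0 0; 0 0 0.5 0 0 0; 0 0 0.5 0 0 0; 0 0 0 0 0 0"

```text
time: 6.52
tool_pos: [0.6722, 0.0601, -0.0564]
orientation: [[-1.0, -0.0, -0.006], [-0.0, 1.0, -0.0], [0.006, -0.0, -1.0]]
force: [-0.3, 1.3, 0.3]
finger_gap: 0.0322
```

```bash
python3 go.py .675 .06 -.06 90
```

```text
t 6.53 tcp [ 0.6722  0.0601 -0.0564] jaw 90.0 tilt [-0.0061 -0.0003] gap 0.0322 F [-0.3  1.3  0.3] j [  3.  39. 104.   0.  37. -87.]
turn units 0.002 then xyz units [-0.047 -0.001  0.059]
```

Request:
arm_command:
  deltas: "0 0 0 0 0 0; 0 0 0 0 0 0; 0 0 0 0 0 0; 0 0 0 0 0 0; 0 0 0 0 0 0; 0 0 0 0 0 0"
  fingers: 0.5

```text
time: 7.28
tool_pos: [0.6757, 0.0598, -0.053]
orientation: [[-1.0, 0.0, -0.0], [0.0, 1.0, -0.0], [0.0, -0.0, -1.0]]
force: [0.9, 0.3, -0.0]
finger_gap: 0.0684
```

Request:
arm_command:
  deltas: "0 0 -0.6 0 0 0; 0 0 -0.8 0 0 0; 0 0 -0.8 0 0 0; 0 0 -0.8 0 0 0; 0 0 -0.8 0 0 0; 0 0 0 0 0 0; 0 0 0 0 0 0"

```text
time: 8.15
tool_pos: [0.6753, 0.0598, 0.1744]
orientation: [[-1.0, 0.0, -0.0], [0.0, 1.0, -0.0], [0.0, -0.0, -1.0]]
force: [0.1, -0.6, -1.2]
finger_gap: 0.0686
```

```bash
python3 go.py .4753 -.026 .186 102.4; python3 - <<'E'
import m
for n in("top","side"):
    im,P=m.cloud(n); m.cv2.imwrite(f"pics/{n}2.png",im); m.blobs(P,n)
E
```

```text
t 8.15 tcp [0.6753 0.0598 0.1744] jaw 90.0 tilt [-0.0005 -0.    ] gap 0.0686 F [ 0.1 -0.6 -1.2] j [  3.  21. 102.   0.  57. -87.]
turn units -2.067 then xyz units [ 3.563 -0.681 -0.194]
top small none
top big none
top slate 1266 rect [ 479.8 -186.7] [60.6 61.9] 27.0 mean [ 0.4796 -0.1865  0.0097] zmax 0.0137
side small none
side big 1352 rect [475.7 -25.6] [73.5 47. ] 11.6 mean [ 0.4669 -0.0196  0.036 ] zmax 0.0528
side slate 641 rect [ 480.4 -185.6] [59.7 63.6] 27.0 mean [ 0.4788 -0.183   0.0095] zmax 0.0126
```

View pics/top2.png

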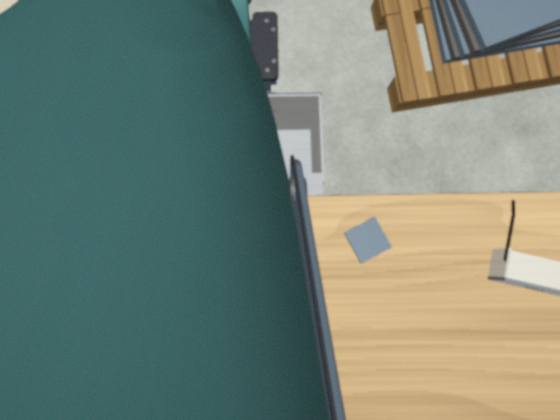

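The top view is mostly covered by the arm; the slate is unmoved at (368,240). The small offcut has left the bench. The side cloud still places the big offcut at the same spot.

Request:
arm_command:
  deltas: "0 0 0 0 0 -0.7; 0 0 0 0 0 -0.7; 0 0 0 0 0 -0.67; 0.6 -0.11 0 0 0 0; 0.7 -0.14 0 0 0 0; 0.8 -0.15 0 0 0 0; 0.8 -0.15 0 0 0 0; 0.66 -0.13 0 0 0 0"
  fingers: 1

```text
time: 9.25
tool_pos: [0.4735, -0.0263, 0.1737]
orientation: [[-0.977, -0.215, -0.002], [-0.215, 0.977, 0.0], [0.002, 0.001, -1.0]]
force: [0.2, -0.5, 0.5]
finger_gap: 0.091
```

Request:
arm_command:
  deltas: "0 0 0 0 0 0; 0 0 0 0 0 0; 0 0 0 0 0 0"

```text
time: 9.62
tool_pos: [0.4765, -0.0257, 0.1747]
orientation: [[-0.977, -0.215, -0.0], [-0.215, 0.977, 0.0], [0.0, 0.0, -1.0]]
force: [-0.5, 0.1, 0.4]
finger_gap: 0.0909
```

```bash
python3 go.py .4755 -.026 .008 102.2
```

```text
t 9.62 tcp [ 0.4765 -0.0257  0.1747] jaw 102.4 tilt [-0.0003  0.    ] gap 0.0909 F [-0.5  0.1  0.4] j [  -6.    2.  125.    0.   53. -108.]
turn units 0.04 then xyz units [ 1.800e-02 -1.000e-03  2.778e+00]
```

Request:
arm_command:
  deltas: "0.02 0 0.5 0 0 0; 0 0 0.6 0 0 0; 0 0 0.6 0 0 0; 0 0 0.5 0 0 0; 0 0 0.35 0 0 0; 0 0 0.22 0 0 0; 0 0 0 0 0 0"

```text
time: 10.5
tool_pos: [0.4745, -0.026, 0.008]
orientation: [[-0.977, -0.215, -0.002], [-0.215, 0.977, 0.0], [0.001, 0.0, -1.0]]
force: [0.0, 0.0, -0.7]
finger_gap: 0.0912
```

Request:
arm_command:
  deltas: "0 0 0 0 0 0; 0 0 0 0 0 0; 0 0 0 0 0 0; 0 0 0 0 0 0; 0 0 0 0 0 0; 0 0 0 0 0 0; 0 0 0 0 0 0; 0 0 0 0 0 0"
  fingers: -1
  force: 35

```text
time: 11.5
tool_pos: [0.4748, -0.0263, 0.0089]
orientation: [[-0.977, -0.215, 0.0], [-0.215, 0.977, -0.0], [-0.0, -0.0, -1.0]]
force: [0.4, -1.6, 6.0]
finger_gap: 0.0435
```

Request:
arm_command:
  deltas: "0 0 -0.3 0 0 0; 0 0 -0.5 0 0 0; 0 0 -0.5 0 0 0; 0 0 -0.5 0 0 0; 0 0 0 0 0 0; 0 0 0 0 0 0"

```text
time: 12.25
tool_pos: [0.4739, -0.0261, 0.1156]
orientation: [[-0.977, -0.215, -0.001], [-0.215, 0.977, 0.0], [0.001, 0.0, -1.0]]
force: [-0.5, -0.1, -3.6]
finger_gap: 0.0437
```

```bash
python3 go.py .675 -.025 .12 90; python3 - <<'E'
from h import *
im,P=cloud("side");cv2.imwrite("pics/side3.png",im)
E
```

```text
t 12.25 tcp [ 0.4739 -0.0261  0.1156] jaw 102.4 tilt [-0.0013  0.0002] gap 0.0437 F [-0.5 -0.1 -3.6] j [  -6.    7.  127.    0.   46. -108.]
turn units 2.069 then xyz units [-3.352  0.018 -0.073]
```

View pics/side3.png

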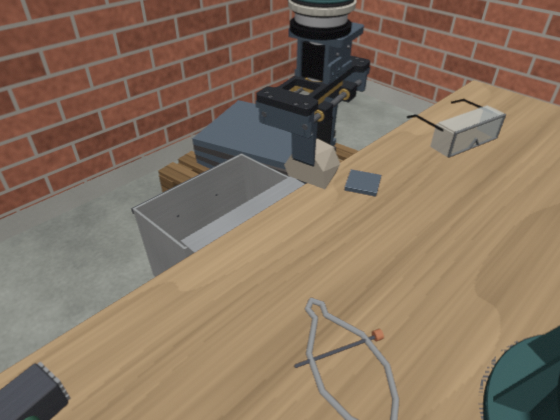

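The side view shows the big offcut held level between the fingers at (313,162). The gap is 44 mm and the load 3.6 N. The slate and the bin look unchanged.

Request:
arm_command:
  deltas: "0 0 0 0 0 0.7; 0 0 0 0 0 0.7; 0 0 0 0 0 0.67; -0.56 0.02 0 0 0 0; -0.56 0 0 0 0 0; -0.56 0 0 0 0 0; -0.56 0 0 0 0 0; -0.56 0 0 0 0 0"

```text
time: 13.3
tool_pos: [0.6428, -0.0249, 0.1147]
orientation: [[-1.0, 0.0, -0.003], [0.0, 1.0, 0.0], [0.003, 0.0, -1.0]]
force: [0.3, 0.5, -4.0]
finger_gap: 0.0438
```

Request:
arm_command:
  deltas: "-0.55 0 0 0 0 0; 0 0 0.3 0 0 0; 0 0 0.5 0 0 0; 0 0 0.5 0 0 0; 0 0 0.5 0 0 0; 0 0 0.5 0 0 0; 0 0 0.5 0 0 0; 0 0 0 0 0 0"

```text
time: 14.3
tool_pos: [0.6721, -0.0248, -0.0549]
orientation: [[-1.0, 0.0, -0.006], [0.0, 1.0, 0.0], [0.006, 0.0, -1.0]]
force: [-0.5, 0.5, -3.4]
finger_gap: 0.0439
```

```bash
python3 go.py .675 -.025 -.055 90
```

```text
t 14.3 tcp [ 0.6721 -0.0248 -0.0549] jaw 90.0 tilt [-0.0064  0.0005] gap 0.0439 F [-0.5  0.5 -3.4] j [ -4.  39. 104.   0.  37. -94.]
turn units -0.001 then xyz units [-0.049 -0.003  0.001]
```

Request:
arm_command:
  deltas: "0 0 0 0 0 0; 0 0 0 0 0 0; 0 0 0 0 0 0; 0 0 0 0 0 0; 0 0 0 0 0 0; 0 0 0 0 0 0"
  fingers: 0.6

```text
time: 15.05
tool_pos: [0.6757, -0.025, -0.0512]
orientation: [[-1.0, 0.0, 0.0], [0.0, 1.0, -0.0], [-0.0, -0.0, -1.0]]
force: [-1.1, -0.1, -0.3]
finger_gap: 0.0727
```

Request:
arm_command:
  deltas: "0 0 -0.6 0 0 0; 0 0 -0.8 0 0 0; 0 0 -0.8 0 0 0; 0 0 -0.8 0 0 0; 0 0 -0.8 0 0 0; 0 0 0 0 0 0; 0 0.5 0 0 0 0; 0 0.8 0 0 0 0"

```text
time: 16.05
tool_pos: [0.6752, 0.053, 0.1758]
orientation: [[-1.0, 0.002, -0.001], [0.002, 1.0, -0.0], [0.001, -0.0, -1.0]]
force: [-0.3, 0.2, 0.8]
finger_gap: 0.0735
```

Request:
arm_command:
  deltas: "0.2 0.9 0 0 0 0; 0.2 0.9 0 0 0 0; 0.2 0.9 0 0 0 0; 0.2 0.9 0 0 0 0; 0.3 0.9 0 0 0 0; 0.3 0.9 0 0 0 0; 0.3 0.9 0 0 0 0; 0.3 0.9 0 0 0 0"

```text
time: 17.05
tool_pos: [0.5545, 0.4864, 0.1755]
orientation: [[-1.0, 0.0, -0.001], [0.0, 1.0, -0.001], [0.001, -0.001, -1.0]]
force: [0.1, 0.1, 1.1]
finger_gap: 0.0729
```

Request:
arm_command:
  deltas: "0.5 0.7 0 0 0 0; 0.5 0.6 0 0 0 0; 0.5 0.6 0 0 0 0; 0 0 0 0 0 0; 0 0 0 0 0 0; 0 0 0 0 0 0"

```text
time: 17.8
tool_pos: [0.4664, 0.5981, 0.1763]
orientation: [[-1.0, 0.001, -0.0], [0.001, 1.0, -0.001], [0.0, -0.001, -1.0]]
force: [-0.2, 0.4, -0.3]
finger_gap: 0.0728
```

```bash
python3 go.py .3 .63 .186 65; python3 - <<'E'
import m
for n in("top","side"):
    im,P=m.cloud(n); m.cv2.imwrite(f"pics/{n}4.png",im); m.blobs(P,n)
E
```

```text
t 17.8 tcp [0.4664 0.5981 0.1763] jaw 89.9 tilt [-0.0003 -0.0006] gap 0.0728 F [-0.2  0.4 -0.3] j [ 50.  27.  92.  -0.  60. -40.]
turn units 4.156 then xyz units [ 2.738 -0.69  -0.162]
top small none
top big none
top slate 1269 rect [ 479.9 -186.7] [60.5 62.1] 26.9 mean [ 0.4796 -0.1864  0.0097] zmax 0.0146
side small none
side big none
side slate 641 rect [ 480.5 -185.8] [59.5 63.9] 27.0 mean [ 0.4788 -0.1832  0.0095] zmax 0.0123
```

View pics/top4.png

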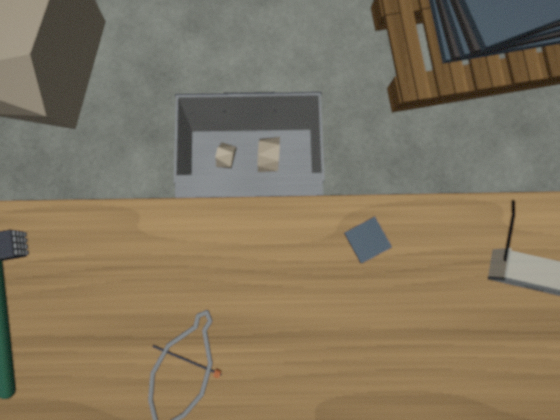

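The top view shows both offcuts on the bin floor, the small one at (226,155) and the big one at (269,153). The slate, still at (368,240), and the other tools are where they were, and the arm is clear. Handing in.

```bash
python3 -c "
from station import *
print(job_done())"
```

```text
the job is handed in; nothing more can be done
None
```

Both offcuts are in the chip bin, and the job was handed in at about 18 s of the 48 s allowed. I gripped each one by its sawn faces, lowered it into the bin mouth, released it about 50 mm below the bench top and moved the arm clear. The small offcut went first, then the big one.

- **Offcuts:** the last top picture shows both lying on the bin floor. Neither camera finds anything left where they stood on the bench.
- **Slate:** it is where it was, within about 0.5 mm in both views. In the top picture the hammer, calipers and goggles look unmoved.
- **Bin:** it looks unmoved in the last top picture; I did not re-measure its lean.
- **Forces:** the wrist force readings at the end of each move stayed at or below about 6 N.
- **Checks:** none failed. The one gap was that the arm hid the bin after the first drop, so I only confirmed the small offcut inside it at the end.

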